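# Clamp a chamber slide in the sprung-arm slide holder of a light base

## Robot

A 7-joint arm with a two-finger parallel gripper is mounted at the origin on a cart in front of the work surface, level with it; the furniture and walls round the work are solid. World frame = base frame: x ahead of the robot, y to its left, z up, the work surface at z = 0. Lengths are in m, angles in degrees, forces in N, time in s.
With the tool pointing down it reaches from about 0.425 to 0.875 m from the base axis. Payload 8.4 kg.
Tool frame: the origin (TCP) lies midway between the tips of the shut fingers; the grasp point (between the pads) lies 19 mm behind it; z points along the fingers, y is the line along which they close (so a half turn about z gives the same grasp; the last joint's range is limited). The gripper opens to 85 mm and grips with 20 to 120 N. Pads are 22 mm wide; open, the fingers measure 114 mm over their backs; the gripper's body (76 mm by 85 mm) begins 54 mm behind the grasp point. The pads swing forward as they close: fully open they stand 13 mm farther back than shut.
Start: joints at [67.884, 19.091, 2.286, 83.961, -0.768, 76.965, -3.352], TCP at [0.184, -0.623, 0.231] pointing down, gripper open.
Joint ranges: [-147.57, 147.57], [-21.85, 119.76], [-74.77, 79.35], [14.55, 137.4], [-85.83, 265.84], [4.83, 119.75], [-152.11, 152.11]. Speed limits (degrees/s): [127.2, 127.2, 159.86, 159.86, 180, 180, 180].

## Interface

Orientations are given as [roll, pitch, yaw] about the fixed x, y, z axes, in that order (R = Rz(yaw) Ry(pitch) Rx(roll)).
In Python, from plant import bot, camrig gives the robot as it stands (bot), with the cameras (camrig).
- The arm moves only by the shell command python3 jog.py FILE [OPENING], which reads ROWS from the file FILE. ROWS is a JSON list of rows, 1 to 10 of them, each of 6 numbers: dx, dy, dz in m, then a rotation vector rx, ry, rz in degrees; each row shifts and turns the commanded pose from where the row before left it, along the tool's axes as they then stand; what a row does not reach is not made up. A row lasts 1/12 s, in which the tool goes at most 0.0417 m and 7.16 degrees, less where a joint would pass 70% of its speed; a pose out of reach is approached as far as the arm can. OPENING is the finger opening in m, set as the command begins (- or left out keeps the last). The fingers move at their own pace and stop on an object; the grip force is fixed at half the most. Time passes only in rows, so rows that do not move let the fingers close. It prints the time, the measured TCP pose, the force, the opening and the grip force at its end. Input that does not fit is refused with a message, and nothing moves.
- bot.read_state(): the state, without advancing time (a new reading comes with each control period).
- camrig.snapshot(name): name is "side" or "top"; returns (picture, depth): 420x560x3 uint8, blue, green, red; 420x560 float32, m along the optical axis (not along the pixel's ray), 0 where there is no reading.
- camrig.camera_model(name): a dict with "intrinsics" (3x3 intrinsics, pixels), "cam_to_world" (4x4, takes a point from camera to world coordinates). Camera axes: x right, y up, looking along -z (the intrinsics and any distortion apply to the point x, -y, -z); pixel columns grow to the right and rows downward; lengths in m; the calibration is good to about 2 mm. A picture is of the moment at which its call begins. camera_model takes no time and is no camera call.
- bot.hand_in(): hands the job in; it is judged then, once.
The state is a dict: "t": time; "joint_pos": joint angles; "qd": joint speeds; "joint_torque": joint torques, N m; "eef_pos": TCP position; "tcp_rot": TCP orientation; "force": force on the tool from outside, world axes, zero at the start; "moment": the same for the moment, N m; "gripper_width": finger opening in m; "grasp_force": force on a finger pad.
Only numpy, scipy, OpenCV 4.12 (cv2) and the standard library are available. Lean on these libraries where they do the work, as an engineer would, in place of code of your own. Each camera call takes 0.05 s, during which the arm holds its last target. There are 200 camera calls.

## Task

Load the chamber slide into the slide holder on the light base: draw the sprung curved arm back until it stays open by itself, carry the slide over level, lay it flat on the stage and gently push it home under the back lip, right against both the back rail and the side stop, and let go of it. Only then bring the arm back by its knob and ease it onto the slide's corner without letting it snap shut, so that it clamps the slide; leave the things around undisturbed.

Things in the scene. Friction and masses are not known exactly. Their poses are not given: they have to be found in the camera images.
- light_base: Fixed white box with a dark steel stage plate on top, 190 (x) x 225 (y) x 50 mm. Origin at the centre of its underside, on the bench; x points to its back, y to its left, z up. Stage surface 50 mm above the origin. On the stage: back rail, side stop, and on the right the curved arm with its spring strut (rises to 16 mm). Dimmer, rocker and the low black stand socket behind the rail are not used.
- back_rail (a point): Middle of the foot of the back rail's inner face, at (36, 52, 50) mm in light_base, axes as light_base. Aluminium rail along y, 90 mm long; the slide's long edge comes against it. Its lip overhangs the slide place by 3 mm: underside of the lip 6 mm, top 8.5 mm above the stage, so the slide must be pushed in under it along x.
- side_stop (a point): Foot of the side stop's inner face, at (10, 90, 50) mm in light_base, axes as light_base. Aluminium block along x, 7.5 mm high, no lip; the slide's left end comes against it.
- seat (a point): Point on the stage surface, fixed to light_base at (10, 52, 50) mm, axes as light_base: here lies the origin of the chamber slide when it is fully home against back rail and side stop. A round white light window marks it.
- chamber_slide: Loose slide, 60 g, alike end for end: glass plate 52 (x) x 76 (y) x 4 mm; on it, centred, a clear well chamber 40 (x) x 60 (y) mm, straight walls from 4 to 21 mm above the underside, white lid up to 24 mm. Origin at the centre of its underside, z up. Grip the chamber across its 40 mm with the tips 10 mm or more above the underside, to pass over the rails. Starts on the bench, right of the base.
- clip_arm (a joint): Angle of the curved arm about its upright pivot, rad: 0 = closed on its own stop, growing as it swings away from the slide place (anticlockwise from above); stop at 0.85. A spring strut acts over centre: below about 0.45 it closes the arm (6 N at the knob), beyond it holds the arm open. On the front right corner of a slide fully home the arm stands at about 0.10. Let go below 0.45 it snaps shut.
- pivot (a point): Axis of the arm, on the stage surface, fixed to light_base at (41, -43, 50) mm, axes as light_base.
- knob (a point): Centre of the top of the black upright knob on the arm, the place to grip it: 14 mm diameter, from 6.5 mm (top of the flat arm) to 30 mm above the stage, 73 mm from the pivot axis. At joint value q it lies from the pivot in the direction 2.82 rad + q, counted anticlockwise from light_base x.
- timer: Bystander: white timer, 64 x 66 x 20 mm, left of the base; origin under its centre.
- white_pot: Bystander: small white capped pot, 49 mm diameter, 43 mm high, behind the slide's start; origin under its centre.
- marker: Bystander: white marker with a dark cap, 131 mm long, lying on the right; origin under its centre.

How it is judged:
By the outcome, as a careful person would: the job done as asked, in the order asked, and still so for the second after the job is handed in, with the robot touching nothing.
It also fails if it takes over 69 s, if anything falls off the work surface, if the arm or the gripper's body presses on something with over 40 N, if the wrist force passes 120 N, or if a joint passes its speed limit or range.

## Working session

There is one attempt and no reset: what is moved stays moved. The work goes in short steps, Python scripts to look and compute and a shell command to move; the robot and the scene stay as the last step left them, time stands still between calls to the robot, and variables do not carry over. Pictures are saved under pics/ and viewed, at most 10 in all, crops included, and the job is handed in when it is done.

```bash
ls; mkdir -p pics
python3 - <<'E'
from plant import bot, camrig
import cv2,numpy as np
for n in("top","side"):
    p,d=camrig.snapshot(n); cv2.imwrite(f"pics/{n}0.png",p); np.save(f"pics/{n}0.npy",d)
    c=camrig.camera_model(n); print(n,{k:np.round(v,4).tolist() if not isinstance(v,str) else v for k,v in c.items()})
s=bot.read_state();print(s)
E
```

```text
jog.py
pics
plant.py
top {'intrinsics': [[504.0106, 0.0, 267.7799], [0.0, 504.0106, 205.9816], [0.0, 0.0, 1.0]], 'cam_to_world': [[-0.0145, 0.9972, -0.0732, 0.4842], [-0.9999, -0.0143, 0.0039, -0.0178], [0.0028, 0.0732, 0.9973, 1.611], [0.0, 0.0, 0.0, 1.0]]}
side {'intrinsics': [[384.7234, 0.0, 274.984], [0.0, 384.7234, 204.9344], [0.0, 0.0, 1.0]], 'cam_to_world': [[0.9796, 0.0831, -0.1829, 0.4101], [-0.2009, 0.4071, -0.891, -0.8795], [0.0004, 0.9096, 0.4155, 0.5034], [0.0, 0.0, 0.0, 1.0]]}
{'t': 0.1, 'joint_pos': array([67.88460463, 19.1273042 ,  2.2852417 , 84.00555222, -0.76633391,
       76.96632685, -3.35097294]), 'qd': array([-0.05880435,  0.02767519,  0.05947532, -0.13580503, -0.00102359,
        0.10180309,  0.15348418]), 'joint_torque': array([ 5.00931390e-03, -6.60007381e+01,  1.37028672e+00, -4.06469536e+01,
        1.68890669e-02,  8.95422563e-03, -7.85767816e-05]), 'eef_pos': array([ 0.18371   , -0.62306775,  0.23051872]), 'tcp_rot': array([-1.79916342e+02,  7.18982390e-03,  1.64312932e+01]), 'force': array([-0.29057701, -0.61573805, -0.26185687]), 'moment': array([ 0.0294071 , -0.06686378,  0.0351188 ]), 'grasp_force': 0.0, 'gripper_width': 0.08546058878066749}
```

View pics/top0.png

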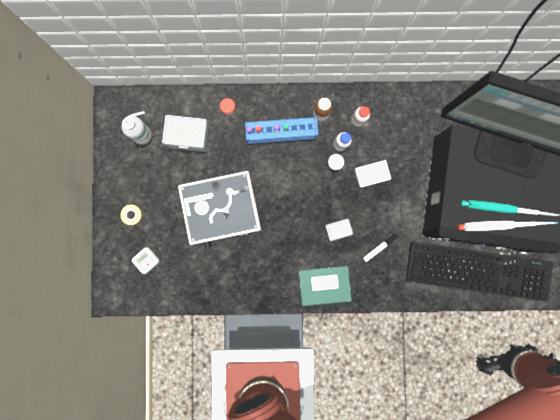

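View pics/side0.png

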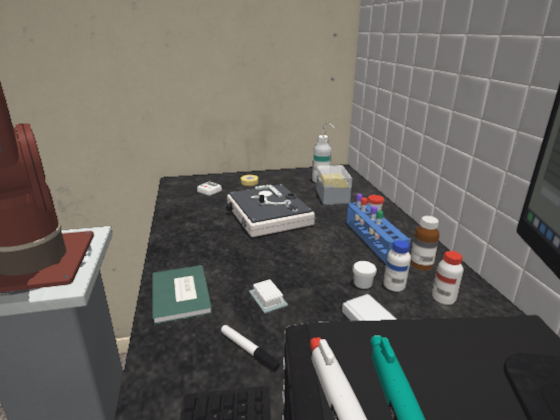

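```bash
cat > h.py <<'E'
import cv2,numpy as np
from plant import bot, camrig
def ray(n,px,z):
    c=camrig.camera_model(n);K=c["intrinsics"];T=np.array(c["cam_to_world"])
    px=np.atleast_2d(np.asarray(px,float))
    d=np.c_[(px[:,0]-K[0][2])/K[0][0],-(px[:,1]-K[1][2])/K[1][1],-np.ones(len(px))]@T[:3,:3].T
    o=T[:3,3]; s=(z-o[2])/d[:,2]; return o+d*s[:,None]
def proj(n,P):
    c=camrig.camera_model(n);K=np.array(c["intrinsics"]);T=np.array(c["cam_to_world"])
    q=(np.atleast_2d(P)-T[:3,3])@T[:3,:3]; q=np.c_[q[:,0],-q[:,1],-q[:,2]]@K.T
    return q[:,:2]/q[:,2:]
E
python3 - <<'E'
from h import *
t=cv2.imread("pics/top0.png");s=cv2.imread("pics/side0.png")
g=cv2.cvtColor(t,cv2.COLOR_BGR2GRAY)
def blob(im,x0,y0,x1,y1,th):
    m=np.zeros(im.shape[:2],np.uint8); m[y0:y1,x0:x1]=(cv2.cvtColor(im,cv2.COLOR_BGR2GRAY)[y0:y1,x0:x1]>th)*255
    c=max(cv2.findContours(m,0,1)[0],key=cv2.contourArea); return c,cv2.minAreaRect(c),cv2.contourArea(c)
for nm,b,z,th in [("base",(170,165,270,250),.05,150),("slide",(320,212,360,246),.024,150),("pot",(322,150,350,175),.043,150),("timer",(128,244,162,276),.02,150),("marker",(358,228,402,265),.01,150)]:
    c,r,a=blob(t,*b,th); P=ray("top",cv2.boxPoints(r),z)
    print(nm,r,a,"\n",P.round(4).tolist(),P.mean(0).round(4),np.linalg.norm(P[1]-P[0]).round(4),np.linalg.norm(P[2]-P[1]).round(4))
a=cv2.resize(t[165:250,170:270],None,fx=5,fy=5,interpolation=2)
b=cv2.resize(t[205:255,310:360],(300,300),interpolation=2)
o=np.zeros((600,800,3),np.uint8);o[:425,:500]=a;o[:300,500:]=b
c=cv2.resize(s[275:315,240:295],(385,280),interpolation=2); o[310:590,415:800]=c
cv2.imwrite("pics/c0.png",o)
cv2.imwrite("pics/c1.png",cv2.resize(s[175:235,220:320],(800,480),interpolation=2))
E
```

```text
base ((218.9059295654297, 207.79530334472656), (62.30122375488281, 73.17439270019531), 78.31063079833984) 4354.5 
 [[0.6693, 0.2585, 0.05], [0.7126, 0.0349, 0.05], [0.5218, -0.0019, 0.05], [0.4793, 0.2198, 0.05]] [0.5958 0.1278 0.05  ] 0.2278 0.1943
slide ((338.9771423339844, 229.25686645507812), (17.33665657043457, 24.520355224609375), 73.3007583618164) 382.0 
 [[0.5397, -0.2025, 0.024], [0.5609, -0.2771, 0.024], [0.5084, -0.2914, 0.024], [0.4873, -0.217, 0.024]] [ 0.5241 -0.247   0.024 ] 0.0775 0.0544
pot ((335.5, 161.5), (15.0, 15.0), 90.0) 188.0 
 [[0.7605, -0.2156, 0.043], [0.7598, -0.2628, 0.043], [0.7123, -0.2616, 0.043], [0.7129, -0.2145, 0.043]] [ 0.7364 -0.2386  0.043 ] 0.0472 0.0476
timer ((144.79205322265625, 260.1194763183594), (20.789932250976562, 22.10694122314453), 48.8140754699707) 419.5 
 [[0.4386, 0.412, 0.02], [0.4834, 0.3599, 0.02], [0.4338, 0.3169, 0.02], [0.3892, 0.3689, 0.02]] [0.4362 0.3644 0.02  ] 0.0687 0.0657
marker ((374.8653869628906, 251.32691955566406), (5.963994026184082, 27.802736282348633), 52.12501525878906) 138.5 
 [[0.4341, -0.3198, 0.01], [0.4869, -0.391, 0.01], [0.4718, -0.4021, 0.01], [0.4191, -0.331, 0.01]] [ 0.453 -0.361  0.01 ] 0.0886 0.0187
```

View pics/c0.png

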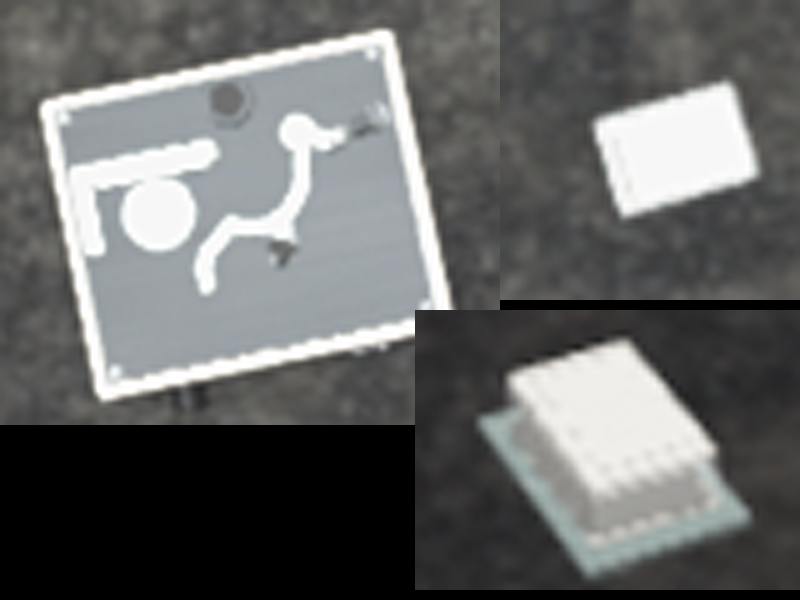

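View pics/c1.png

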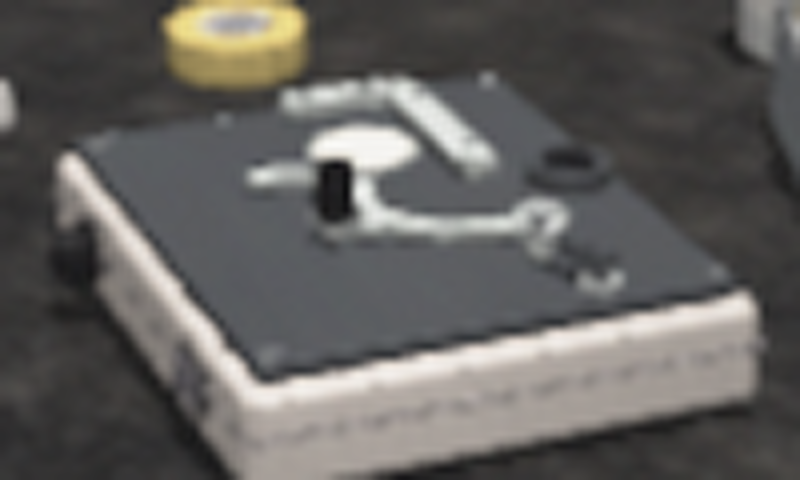

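Run:
```python
from h import *
def cloud(n):
    d=np.load(f"pics/{n}0.npy");c=camrig.camera_model(n);K=c["intrinsics"];T=np.array(c["cam_to_world"])
    v,u=np.mgrid[:420,:560];P=np.stack([(u-K[0][2])/K[0][0]*d,-(v-K[1][2])/K[1][1]*d,-d],-1)@T[:3,:3].T+T[:3,3];P[d==0]=np.nan;return P
C={n:cloud(n) for n in("top","side")}
for n in C:
    P=C[n].reshape(-1,3)
    for nm,(x,y),R,z0,z1 in [("base",(.596,.128),.17,.042,.055),("lid",(.524,-.247),.06,.017,.03),("plate",(.524,-.247),.06,.0025,.03),("knob",(.58,.11),.06,.068,.09)]:
        q=P[(np.hypot(P[:,0]-x,P[:,1]-y)<R)&(P[:,2]>z0)&(P[:,2]<z1)]
        if len(q)>4: 
            r=cv2.minAreaRect(q[:,:2].astype(np.float32)); print(n,nm,len(q),np.round(r[0],4),np.round(r[1],4),round(r[2],1),np.median(q[:,2]).round(4))
t=cv2.imread("pics/top0.png");s=cv2.imread("pics/side0.png")
# stage plate dark outline: lab difference
g=cv2.cvtColor(t,cv2.COLOR_BGR2GRAY)
c,_=cv2.findContours((g[165:255,165:275]>170).astype(np.uint8),cv2.RETR_CCOMP,cv2.CHAIN_APPROX_NONE)
for k in sorted(c,key=cv2.contourArea)[-3:]:
    r=cv2.minAreaRect(k+np.array([165,165]));P=ray("top",cv2.boxPoints(r),.05);print("ct",cv2.contourArea(k),P.mean(0).round(4),np.linalg.norm(P[1]-P[0]).round(4),np.linalg.norm(P[2]-P[1]).round(4),r[2])
# slide colours
m=(g>150).astype(np.uint8);print("gray row",g[229,325:356],g[215:246,339])
rr=cv2.minAreaRect(max(cv2.findContours(m[212:246,320:360],0,1)[0],key=cv2.contourArea)+np.array([320,212]))
print("slide plate z4",ray("top",[rr[0]],.004),"z24",ray("top",[rr[0]],.024))
gs=cv2.cvtColor(s,cv2.COLOR_BGR2GRAY)
def sb(x0,y0,x1,y1,th,z):
    n,l,st,ce=cv2.connectedComponentsWithStats((gs[y0:y1,x0:x1]>th).astype(np.uint8))
    for i in range(1,n):
        if st[i,4]>15:
            k=max(cv2.findContours((l==i).astype(np.uint8),0,1)[0],key=cv2.contourArea).reshape(-1,2)+[x0,y0]
            P=ray("side",k,z)[:,:2].astype(np.float32);r=cv2.minAreaRect(P);print("s",st[i],ray("side",[ce[i]+[x0,y0]],z)[0].round(4),np.round(r[0],4),np.round(r[1],4),round(r[2],1))
sb(245,275,290,305,200,.024); print(); sb(240,180,285,205,170,.05)
yaw=np.radians(10.9);Rb=np.array([[np.cos(yaw),-np.sin(yaw)],[np.sin(yaw),np.cos(yaw)]])
for nm,p,z in [("seat",(.010,.052),.05),("pivot",(.041,-.043),.056),("knob0",(.041+.073*np.cos(2.82),-.043+.073*np.sin(2.82)),.08)]:
    w=np.r_[np.array([.5958,.1278])+Rb@np.array(p),z];print(nm,w.round(4),proj("top",w).round(1),proj("side",w).round(1))
```

```text
top base 3169 [0.5993 0.13  ] [0.1887 0.2238] 11.0 0.0504
top lid 215 [ 0.5257 -0.248 ] [0.0396 0.0597] 15.6 0.0253
top plate 606 [ 0.5225 -0.2479] [0.1146 0.1162] 70.3 0.0073
top knob 18 [0.5741 0.1035] [0.0128 0.0121] 1.3 0.0813
side base 1868 [0.5942 0.1245] [0.1876 0.2247] 11.8 0.0512
side lid 434 [ 0.5224 -0.2514] [0.0393 0.0621] 15.7 0.0249
side plate 781 [ 0.5298 -0.2512] [0.1079 0.0855] 20.4 0.0204
side knob 30 [0.5717 0.1035] [0.017  0.0114] 80.1 0.0765
ct 237.5 [0.6005 0.1122 0.05  ] 0.1351 0.0503 33.6900634765625
ct 3210.5 [0.5973 0.1294 0.05  ] 0.2106 0.1761 78.31063079833984
ct 4323.5 [0.5969 0.1284 0.05  ] 0.2271 0.191 78.31063079833984
gray row [ 78 146 235 242 236 248 248 247 247 247 247 247 247 247 247 247 247 247
 247 247 247 247 247 247 248 250 214 126  94  92  88] [ 97  95  89  88  80 102 217 246 248 247 247 247 247 247 247 247 247 247
 247 247 248 250 240 187  95  69  69  77  84  87  87]
slide plate z4 [[ 0.52453225 -0.24987845  0.004     ]] z24 [[ 0.52403049 -0.2469899   0.024     ]]
s [  9   5  28  21 350] [ 0.5233 -0.2535  0.024 ] [ 0.5232 -0.2522] [0.0385 0.0606] 15.3

s [ 3  0 13  2 17] [0.5648 0.3023 0.05  ] [0.5645 0.2999] [0.0092 0.0397] 78.5
s [26  5 15 10 50] [0.6292 0.2089 0.05  ] [0.6288 0.2083] [0.018  0.0843] 15.0
s [ 19  11  26  13 105] [0.6026 0.1518 0.05  ] [0.6092 0.1513] [0.0544 0.107 ] 6.7
seat [0.5958 0.1808 0.05  ] [[201.9 207.9]] [[264.7 193.5]]
pivot [0.6442 0.0933 0.056 ] [[229.8 191.8]] [[286.8 202. ]]
knob0 [0.5718 0.1029 0.08  ] [[226.3 214.7]] [[261.  194.9]]
```

```bash
cat >> h.py <<'E'
from scipy.spatial.transform import Rotation as Ro
def go(x,y,z,yaw):
    s=bot.read_state();R=Ro.from_euler('xyz',s['tcp_rot'],degrees=True);G=Ro.from_euler('xyz',[180,0,yaw],degrees=True)
    print("t %.2f"%s['t'],"pos",s['eef_pos'].round(4),"rpy",s['tcp_rot'].round(2),"F",s['force'].round(1),"w %.4f gf %.0f"%(s['gripper_width'],s['grasp_force']),"j",s['joint_pos'].round(0))
    print(" delta tool",R.inv().apply(np.array([x,y,z])-s['eef_pos']).round(4),"rotvec",np.degrees((R.inv()*G).as_rotvec()).round(2))
E
echo '[[0.0329, -0.0184, 0, 0, 0, 0], [0.0329, -0.0184, 0, 0, 0, 0], [0.0329, -0.0184, 0, 0, 0, 0], [0.0329, -0.0184, 0, 0, 0, 0], [0.0329, -0.0184, 0, 0, 0, 0], [0.0329, -0.0184, 0, 0, 0, 0]]' > next.json && python3 jog.py next.json 0.05
echo '[[0.0329, -0.0184, 0, 0, 0, 0], [0.0329, -0.0184, 0, 0, 0, 0], [0.0329, -0.0184, 0, 0, 0, 0], [0.0329, -0.0184, 0, 0, 0, 0], [0.0329, -0.0184, 0, 0, 0, 0], [0.0329, -0.0184, 0, 0, 0, 0]]' > next.json && python3 jog.py next.json
echo '[[0.0184, -0.0366, 0, 0, 0, 0], [0.0184, -0.0366, 0, 0, 0, 0], [0.0184, -0.0366, 0, 0, 0, 0], [0.0184, -0.0366, 0, 0, 0, 0], [0.0184, -0.0366, 0, 0, 0, 0], [0.0184, -0.0366, 0, 0, 0, 0], [0.0184, -0.0366, 0, 0, 0, 0], [0.0184, -0.0366, 0, 0, 0, 0], [0.0184, -0.0366, 0, 0, 0, 0], [0.0184, -0.0366, 0, 0, 0, 0]]' > next.json && python3 jog.py next.json
echo '[[0, 0, 0.02, 0, 0, 5.95], [0, 0, 0.02, 0, 0, 5.95], [0, 0, 0.02, 0, 0, 5.95], [0, 0, 0.02, 0, 0, 5.95], [0, 0, 0, 0, 0, 0]]' > next.json && python3 jog.py next.json
python3 -c "
from h import *
go(.573,.1035,.062,-7.4)"
```

```text
t: 0.6
eef_pos: [0.3428, -0.4601, 0.231]
tcp_rot: [-180.0, 0.0, 16.4]
force: [0.3, -0.0, 0.6]
gripper_width: 0.0499
grasp_force: 0.0
t: 1.1
eef_pos: [0.5009, -0.2984, 0.2311]
tcp_rot: [-180.0, 0.0, 16.4]
force: [1.2, -0.6, -0.1]
gripper_width: 0.0499
grasp_force: 0.0
t: 1.93
eef_pos: [0.5729, 0.1049, 0.2312]
tcp_rot: [180.0, 0.0, 16.4]
force: [0.8, -0.1, -0.0]
gripper_width: 0.0499
grasp_force: 0.0
t: 2.35
eef_pos: [0.5705, 0.1025, 0.147]
tcp_rot: [179.9, 0.4, -7.6]
force: [-1.4, 0.1, -0.8]
gripper_width: 0.0502
grasp_force: 0.0
t 2.35 pos [0.5705 0.1025 0.147 ] rpy [179.89   0.37  -7.64] F [-1.4  0.1 -0.8] w 0.0502 gf 0 j [   8.   17.  -27.   99.    8.   67. -119.]
 delta tool [ 0.0028 -0.0015  0.085 ] rotvec [ 0.11  0.37 -0.24]
```

```bash
echo '[[0.0027, -0.001, 0.02, 0, 0, 0], [0, 0, 0.02, 0, 0, 0], [0, 0, 0.015, 0, 0, 0], [0, 0, 0.014, 0, 0, 0], [0, 0, 0.01, 0, 0, 0], [0, 0, 0.004, 0, 0, 0], [0, 0, 0, 0, 0, 0]]' > next.json && python3 jog.py next.json
python3 - <<'E'
from h import *
go(.573,.1035,.062,-7.4)
p,_=camrig.snapshot("side");q,_=camrig.snapshot("top")
o=np.hstack([cv2.resize(p[150:230,215:315],(500,400),interpolation=2),cv2.resize(q[165:245,190:250],(300,400),interpolation=2)]);cv2.imwrite("pics/k1.png",o)
E
```

```text
t: 2.93
eef_pos: [0.5756, 0.1036, 0.0681]
tcp_rot: [180.0, 0.1, -7.3]
force: [-1.0, 0.9, 0.9]
gripper_width: 0.0498
grasp_force: 0.0
t 2.93 pos [0.5756 0.1036 0.0681] rpy [ 1.7999e+02  6.0000e-02 -7.2900e+00] F [-1.   0.9  0.9] w 0.0498 gf 0 j [   7.   22.  -26.  102.   11.   58. -120.]
 delta tool [-0.0026  0.0005  0.0061] rotvec [0.01 0.06 0.11]
```

View pics/k1.png

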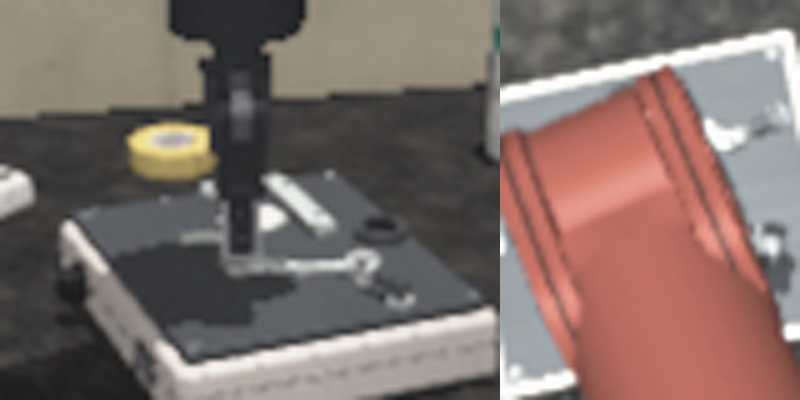

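```bash
echo '[[-0.0026, 0.0005, 0.004, 0, 0, 0], [0, 0, 0.001, 0, 0, 0], [0, 0, 0, 0, 0, 0]]' > next.json && python3 jog.py next.json
echo '[[0, 0, 0, 0, 0, 0], [0, 0, 0, 0, 0, 0], [0, 0, 0, 0, 0, 0], [0, 0, 0, 0, 0, 0], [0, 0, 0, 0, 0, 0], [0, 0, 0, 0, 0, 0]]' > next.json && python3 jog.py next.json 0
python3 -c "
from h import *
go(.573,.1035,.063,-7.4)"
```

```text
t: 3.28
eef_pos: [0.5731, 0.1035, 0.0634]
tcp_rot: [180.0, -0.0, -7.4]
force: [-0.9, 1.1, -0.1]
gripper_width: 0.0501
grasp_force: 0.0
t: 3.78
eef_pos: [0.5734, 0.1039, 0.0637]
tcp_rot: [-180.0, -0.0, -7.4]
force: [-1.9, 0.4, 3.0]
gripper_width: 0.0113
grasp_force: 58.5
t 3.78 pos [0.5734 0.1039 0.0637] rpy [-1.7998e+02 -2.0000e-02 -7.3600e+00] F [-1.9  0.4  3. ] w 0.0113 gf 59 j [   7.   22.  -26.  103.   11.   58. -121.]
 delta tool [-0.0003  0.0004  0.0007] rotvec [-0.02 -0.02  0.04]
```

```bash
echo '[[0.0001, 0.0038, 0, 0, 0, -3], [0.0001, 0.0038, 0, 0, 0, -3], [0.0001, 0.0038, 0, 0, 0, -3], [0.0001, 0.0038, 0, 0, 0, -3]]' > next.json && python3 jog.py next.json
echo '[[0.0001, 0.0038, 0, 0, 0, -3], [0.0001, 0.0038, 0, 0, 0, -3], [0.0001, 0.0038, 0, 0, 0, -3], [0.0001, 0.0038, 0, 0, 0, -3], [0.0001, 0.0038, 0, 0, 0, -3], [0, 0, 0, 0, 0, 0]]' > next.json && python3 jog.py next.json
python3 -c "
from h import *
go(.573,.1035,.063,-7.4)"
```

```text
t: 4.12
eef_pos: [0.5729, 0.0897, 0.0637]
tcp_rot: [-179.9, -0.0, 4.8]
force: [-1.4, 3.2, 2.3]
gripper_width: 0.0114
grasp_force: 58.8
t: 4.62
eef_pos: [0.5774, 0.0691, 0.0637]
tcp_rot: [180.0, -0.0, 19.7]
force: [-0.8, -0.5, 5.1]
gripper_width: 0.0115
grasp_force: 58.9
t 4.62 pos [0.5774 0.0691 0.0637] rpy [ 1.7997e+02 -4.0000e-02  1.9720e+01] F [-0.8 -0.5  5.1] w 0.0115 gf 59 j [ 14.  22. -30. 103.  13.  58. -92.]
 delta tool [ 0.0074 -0.0338  0.0007] rotvec [ 2.000e-02 -5.000e-02  2.712e+01]
```

```bash
echo '[[0.0001, 0.0038, 0, 0, 0, -3], [0.0001, 0.0038, 0, 0, 0, -3], [0.0001, 0.0038, 0, 0, 0, -3], [0.0001, 0.0038, 0, 0, 0, -3], [0.0001, 0.0038, 0, 0, 0, -3], [0.0001, 0.0038, 0, 0, 0, -3], [0, 0, 0, 0, 0, 0], [0, 0, 0, 0, 0, 0]]' > next.json && python3 jog.py next.json
python3 -c "
from h import *
go(.573,.1035,.063,-7.4)"
echo '[[0, 0, 0, 0, 0, 0], [0, 0, 0, 0, 0, 0], [0, 0, 0, 0, 0, 0], [0, 0, 0, 0, 0, 0]]' > next.json && python3 jog.py next.json 0.045
echo '[[0, 0, -0.01, 0, 0, 0], [0, 0, -0.03, 0, 0, 0], [0, 0, -0.04, 0, 0, 0], [0, 0, -0.04, 0, 0, 0], [0, 0, 0, 0, 0, 0]]' > next.json && python3 jog.py next.json 0.085
python3 -c "
from h import *
go(.524,-.2495,.16,105.6)"
```

```text
t: 5.28
eef_pos: [0.5887, 0.0493, 0.0637]
tcp_rot: [179.9, -0.1, 37.4]
force: [3.3, -3.4, 2.9]
gripper_width: 0.0112
grasp_force: 58.9
t 5.28 pos [0.5887 0.0493 0.0637] rpy [ 1.7992e+02 -7.0000e-02  3.7420e+01] F [ 3.3 -3.4  2.9] w 0.0112 gf 59 j [ 18.  24. -33. 102.  15.  59. -73.]
 delta tool [ 0.0205 -0.0526  0.0007] rotvec [ 0.05 -0.09 44.82]
t: 5.62
eef_pos: [0.5868, 0.0507, 0.0628]
tcp_rot: [-179.9, 0.1, 37.6]
force: [-0.5, -0.6, 0.3]
gripper_width: 0.045
grasp_force: 0.0
t: 6.03
eef_pos: [0.5911, 0.0515, 0.1923]
tcp_rot: [179.7, -0.5, 37.7]
force: [1.3, 0.2, 1.2]
gripper_width: 0.0848
grasp_force: 0.0
t 6.03 pos [0.5911 0.0515 0.1923] rpy [179.66  -0.53  37.66] F [1.3 0.2 1.2] w 0.0848 gf 0 j [ 19.  17. -34.  94.  10.  71. -69.]
 delta tool [-0.2373  0.1971  0.0313] rotvec [  0.61  -0.26 -67.94]
```

```bash
echo '[[-0.0237, 0.0197, 0, 0, 0, 0], [-0.0237, 0.0197, 0, 0, 0, 0], [-0.0237, 0.0197, 0, 0, 0, 0], [-0.0237, 0.0197, 0, 0, 0, 0], [-0.0237, 0.0197, 0, 0, 0, 0], [-0.0237, 0.0197, 0, 0, 0, 0], [-0.0237, 0.0197, 0, 0, 0, 0], [-0.0237, 0.0197, 0, 0, 0, 0], [-0.0237, 0.0197, 0, 0, 0, 0], [-0.0237, 0.0197, 0, 0, 0, 0]]' > next.json && python3 jog.py next.json 0.07
echo '[[0, 0, 0, 0, 0, -6.8], [0, 0, 0, 0, 0, -6.8], [0, 0, 0, 0, 0, -6.8], [0, 0, 0, 0, 0, -6.8], [0, 0, 0, 0, 0, -6.8], [0, 0, 0, 0, 0, -6.8], [0, 0, 0, 0, 0, -6.8], [0, 0, 0, 0, 0, -6.8], [0, 0, 0, 0, 0, -6.8], [0, 0, 0, 0, 0, -6.8]]' > next.json && python3 jog.py next.json
echo '[[0, 0, 0.03, 0, 0, 0], [0, 0, 0.03, 0, 0, 0], [0, 0, 0.03, 0, 0, 0], [0, 0, 0.02, 0, 0, 0], [0, 0, 0, 0, 0, 0], [0, 0, 0, 0, 0, 0]]' > next.json && python3 jog.py next.json
python3 - <<'E'
from h import *
go(.524,-.2495,.01,105.6)
p,_=camrig.snapshot("side");q,_=camrig.snapshot("top")
o=np.hstack([cv2.resize(p[235:335,210:310],(400,400),interpolation=2),cv2.resize(q[165:245,180:260],(400,400),interpolation=2)]);cv2.imwrite("pics/k2.png",o)
cv2.imwrite("pics/top2.png",q)
E
```

```text
t: 6.87
eef_pos: [0.5198, -0.2517, 0.1841]
tcp_rot: [180.0, -0.0, 37.6]
force: [0.5, 0.1, -0.4]
gripper_width: 0.0701
grasp_force: 0.0
t: 7.7
eef_pos: [0.5203, -0.2503, 0.1839]
tcp_rot: [180.0, -0.0, 106.0]
force: [-0.1, -0.5, -0.2]
gripper_width: 0.07
grasp_force: 0.0
t: 8.2
eef_pos: [0.5199, -0.2502, 0.0733]
tcp_rot: [-179.9, -0.1, 105.6]
force: [0.1, -0.1, 0.8]
gripper_width: 0.0698
grasp_force: 0.0
t 8.20 pos [ 0.5199 -0.2502  0.0733] rpy [-1.7994e+02 -9.0000e-02  1.0564e+02] F [ 0.1 -0.1  0.8] w 0.0698 gf 0 j [ 48.  22. -32. 103.  13.  59.  27.]
 delta tool [-0.0005  0.0042  0.0633] rotvec [-0.06 -0.09  0.04]
```

View pics/k2.png

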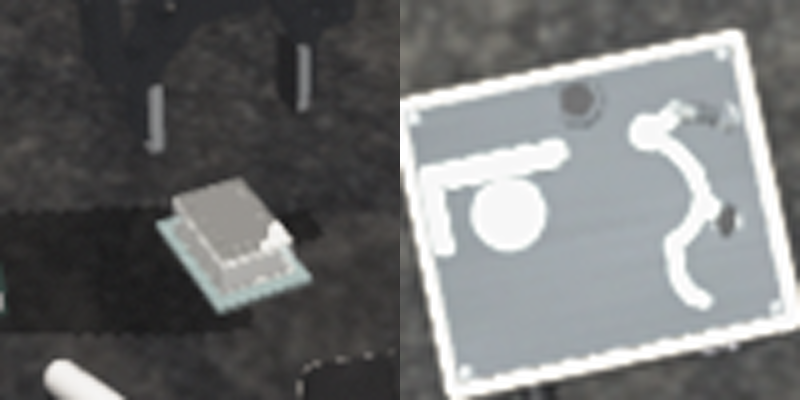

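```bash
echo '[[-0.0005, 0.0042, 0.02, 0, 0, 0], [0, 0, 0.02, 0, 0, 0], [0, 0, 0.014, 0, 0, 0], [0, 0, 0.007, 0, 0, 0], [0, 0, 0.002, 0, 0, 0], [0, 0, 0, 0, 0, 0]]' > next.json && python3 jog.py next.json
echo '[[0, 0, 0, 0, 0, 0], [0, 0, 0, 0, 0, 0], [0, 0, 0, 0, 0, 0], [0, 0, 0, 0, 0, 0], [0, 0, 0, 0, 0, 0]]' > next.json && python3 jog.py next.json 0.02
python3 -c "
from h import *
go(.524,-.2495,.01,105.6)"
```

```text
t: 8.8
eef_pos: [0.5247, -0.2502, 0.0107]
tcp_rot: [180.0, 0.0, 105.6]
force: [0.4, 0.4, -0.2]
gripper_width: 0.0701
grasp_force: 0.0
t: 9.22
eef_pos: [0.5253, -0.2505, 0.0117]
tcp_rot: [179.9, 0.1, 105.6]
force: [-0.3, -0.4, 5.7]
gripper_width: 0.0381
grasp_force: 60.5
t 9.22 pos [ 0.5253 -0.2505  0.0117] rpy [1.7993e+02 8.0000e-02 1.0562e+02] F [-0.3 -0.4  5.7] w 0.0381 gf 61 j [ 46.  27. -30. 105.  17.  53.  24.]
 delta tool [ 0.0013 -0.001   0.0017] rotvec [0.07 0.08 0.02]
```

```bash
echo '[[0, 0, -0.01, 0, 0, 0], [0, 0, -0.025, 0, 0, 0], [0, 0, -0.035, 0, 0, 0], [0, 0, -0.035, 0, 0, 0], [0, 0, -0.03, 0, 0, 0], [0, 0, -0.015, 0, 0, 0]]' > next.json && python3 jog.py next.json
echo '[[0.015, 0.0065, 0, 0, 0, 0], [0.028, 0.0122, 0, 0, 0, 0], [0.028, 0.0122, 0, 0, 0, 0], [0.028, 0.0122, 0, 0, 0, 0], [0.028, 0.0122, 0, 0, 0, 0], [0.028, 0.0122, 0, 0, 0, 0], [0.028, 0.0122, 0, 0, 0, 0], [0.028, 0.0122, 0, 0, 0, 0], [0.028, 0.0122, 0, 0, 0, 0], [0.028, 0.0122, 0, 0, 0, 0]]' > next.json && python3 jog.py next.json
echo '[[0.028, 0.0122, 0, 0, 0, 1], [0.028, 0.0122, 0, 0, 0, 1], [0.028, 0.0122, 0, 0, 0, 1], [0.025, 0.0109, 0, 0, 0, 1], [0.012, 0.005, 0, 0, 0, 0.6], [0, 0, 0, 0, 0, 0], [0, 0, 0, 0, 0, 0], [0, 0, 0, 0, 0, 0]]' > next.json && python3 jog.py next.json
python3 -c "
from h import *
go(.5843,.1729,.0617,101)"
```

```text
t: 9.72
eef_pos: [0.5261, -0.2504, 0.1657]
tcp_rot: [179.8, 0.2, 105.7]
force: [1.3, -0.3, -0.1]
gripper_width: 0.038
grasp_force: 60.4
t: 10.55
eef_pos: [0.5646, 0.0398, 0.1614]
tcp_rot: [180.0, 0.0, 105.6]
force: [0.4, -0.5, 0.6]
gripper_width: 0.0381
grasp_force: 60.4
t: 11.22
eef_pos: [0.5865, 0.1672, 0.1607]
tcp_rot: [180.0, 0.0, 101.0]
force: [1.6, 0.0, -0.7]
gripper_width: 0.0382
grasp_force: 60.4
t 11.22 pos [0.5865 0.1672 0.1607] rpy [1.8000e+02 5.0000e-02 1.0099e+02] F [ 1.6  0.  -0.7] w 0.0382 gf 60 j [ 14.  23. -43.  93.  16.  71. -21.]
 delta tool [ 0.0061 -0.0011  0.099 ] rotvec [ 0.    0.05 -0.01]
```

```bash
echo '[[0.003, -0.0005, 0.02, 0, 0, 0], [0.0031, -0.0006, 0.025, 0, 0, 0], [0, 0, 0.025, 0, 0, 0], [0, 0, 0.015, 0, 0, 0], [0, 0, 0.007, 0, 0, 0], [0, 0, 0, 0, 0, 0], [0, 0, 0, 0, 0, 0]]' > next.json && python3 jog.py next.json
python3 - <<'E'
from h import *
go(.5843,.1729,.0617,101)
p,_=camrig.snapshot("side");q,_=camrig.snapshot("top")
o=np.hstack([cv2.resize(p[160:230,220:310],(540,420),interpolation=2),cv2.resize(q[165:245,180:230],(260,420),interpolation=2)]);cv2.imwrite("pics/k3.png",o)
E
```

```text
t: 11.8
eef_pos: [0.5846, 0.1734, 0.0691]
tcp_rot: [180.0, 0.0, 101.0]
force: [0.0, 0.5, 0.8]
gripper_width: 0.0383
grasp_force: 60.4
t 11.80 pos [0.5846 0.1734 0.0691] rpy [1.7998e+02 1.0000e-02 1.0096e+02] F [0.  0.5 0.8] w 0.0383 gf 60 j [ 12.  28. -41.  98.  20.  62. -25.]
 delta tool [-0.0004 -0.0004  0.0074] rotvec [ 0.02  0.01 -0.04]
```

View pics/k3.png

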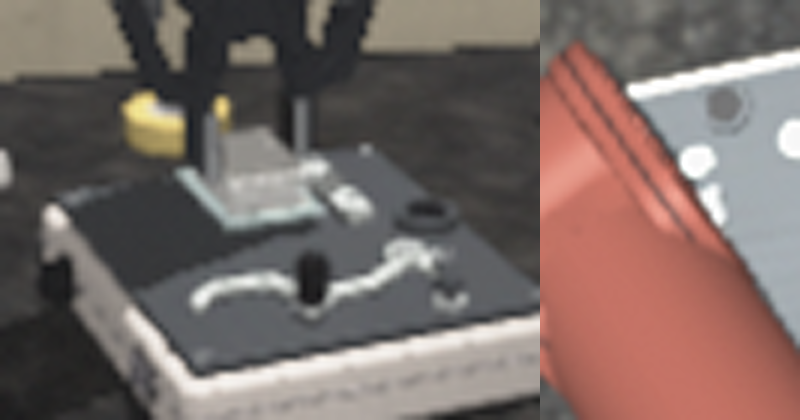

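```bash
echo '[[0, 0, 0.003, 0, 0, 0], [0, 0, 0.002, 0, 0, 0], [0, 0, 0, 0, 0, 0], [0, 0, 0, 0, 0, 0]]' > next.json && python3 jog.py next.json | head -4
for i in 1 2; do echo '[[0, 0, 0.001, 0, 0, 0], [0, 0, 0, 0, 0, 0]]' > next.json && python3 jog.py next.json | head -4; done
```

```text
t: 12.23
eef_pos: [0.5841, 0.1742, 0.0634]
tcp_rot: [180.0, -0.0, 101.0]
force: [0.4, -0.4, 0.4]
t: 12.4
eef_pos: [0.5841, 0.1742, 0.0622]
tcp_rot: [-180.0, -0.0, 101.0]
force: [0.0, 0.8, 0.1]
t: 12.57
eef_pos: [0.5842, 0.1743, 0.0618]
tcp_rot: [180.0, 0.0, 101.0]
force: [-1.7, -0.7, 4.0]
```

```bash
echo '[[0, 0.002, 0, 0, 0, 0], [0, 0.002, 0, 0, 0, 0], [0, 0.002, 0, 0, 0, 0], [0, 0.002, 0, 0, 0, 0], [0, 0.002, 0, 0, 0, 0], [0, 0, 0, 0, 0, 0]]' > next.json && python3 jog.py next.json | head -4
for i in 1 2 3; do echo '[[0, 0.001, 0, 0, 0, 0], [0, 0, 0, 0, 0, 0]]' > next.json && python3 jog.py next.json | head -4; python3 -c "
from plant import bot, camrig;print(bot.read_state()['moment'].round(2))"; done
```

```text
t: 13.07
eef_pos: [0.5942, 0.1764, 0.0618]
tcp_rot: [180.0, -0.0, 101.0]
force: [-2.0, -0.8, 4.8]
t: 13.23
eef_pos: [0.5948, 0.1765, 0.0617]
tcp_rot: [-180.0, -0.0, 101.0]
force: [-3.2, -0.5, 6.0]
[-0.13  0.65  0.03]
t: 13.4
eef_pos: [0.5957, 0.1768, 0.0618]
tcp_rot: [-180.0, -0.0, 101.0]
force: [-3.8, -0.9, 6.7]
[-0.12  0.68  0.04]
t: 13.57
eef_pos: [0.5967, 0.1769, 0.0617]
tcp_rot: [-180.0, -0.0, 101.0]
force: [-2.7, -0.6, 6.6]
[-0.13  0.68  0.04]
```

```bash
for i in 1 2 3 4 5; do echo '[[0, 0.0006, 0, 0, 0, 0], [0, 0, 0, 0, 0, 0]]' > next.json && python3 jog.py next.json | sed -n '2p;4p'; python3 -c "
from plant import bot, camrig;print(bot.read_state()['moment'].round(2))"; done
```

```text
eef_pos: [0.5973, 0.177, 0.0618]
force: [-3.4, 0.3, 5.7]
[-0.14  0.73  0.07]
eef_pos: [0.5978, 0.1772, 0.0617]
force: [-3.9, -1.0, 6.2]
[-0.11  0.76  0.03]
eef_pos: [0.598, 0.1772, 0.0617]
force: [-6.4, -1.6, 8.3]
[-0.3  1.2  0. ]
eef_pos: [0.598, 0.1772, 0.0617]
force: [-7.9, -2.7, 10.8]
[-0.44  1.8  -0.05]
eef_pos: [0.598, 0.1772, 0.0617]
force: [-12.1, -3.3, 13.1]
[-0.66  2.4  -0.  ]
```

```bash
echo '[[0, -0.001, 0, 0, 0, 0], [0.001, 0, 0, 0, 0, 0], [0.001, 0, 0, 0, 0, 0], [0.001, 0, 0, 0, 0, 0], [0, 0, 0, 0, 0, 0]]' > next.json && python3 jog.py next.json | sed -n '2p;4p'
for i in 1 2 3 4 5; do echo '[[0.0006, 0, 0, 0, 0, 0], [0, 0, 0, 0, 0, 0]]' > next.json && python3 jog.py next.json | sed -n '2p;4p'; python3 -c "
from plant import bot, camrig;print(bot.read_state()['moment'].round(2))"; done
```

```text
eef_pos: [0.598, 0.1773, 0.0617]
force: [-6.5, -8.3, 11.9]
eef_pos: [0.598, 0.1773, 0.0617]
force: [-6.5, -10.5, 11.7]
[-2.24  1.36  0.05]
eef_pos: [0.5979, 0.1775, 0.0617]
force: [-7.5, -11.7, 14.0]
[-2.55  1.42  0.06]
eef_pos: [0.5979, 0.1778, 0.0617]
force: [-6.7, -12.7, 12.8]
[-2.66  1.41 -0.02]
eef_pos: [0.5978, 0.1783, 0.0617]
force: [-6.9, -12.5, 13.6]
[-2.72  1.43  0.  ]
eef_pos: [0.5977, 0.1788, 0.0617]
force: [-7.4, -12.5, 12.9]
[-2.74  1.39  0.11]
```

```bash
echo '[[0, -0.0008, -0.0012, 0, 0, 0], [0, 0, 0, 0, 0, 0]]' > next.json && python3 jog.py next.json | sed -n '2p;4p'
for i in 1 2 3 4 5 6 7; do echo '[[0.0006, 0, 0, 0, 0, 0], [0, 0, 0, 0, 0, 0]]' > next.json && python3 jog.py next.json | sed -n '2p;4p'; done; python3 -c "
from plant import bot, camrig;print(bot.read_state()['moment'].round(2))"
```

```text
eef_pos: [0.5971, 0.1812, 0.0626]
force: [-0.2, -5.5, 1.9]
eef_pos: [0.5972, 0.1812, 0.0624]
force: [-0.8, -7.7, 4.2]
eef_pos: [0.5972, 0.1812, 0.0624]
force: [-2.2, -8.8, 4.7]
eef_pos: [0.5971, 0.1812, 0.0624]
force: [-1.8, -9.8, 5.5]
eef_pos: [0.5971, 0.1813, 0.0624]
force: [-1.4, -11.7, 6.0]
eef_pos: [0.5971, 0.1813, 0.0624]
force: [-1.1, -13.0, 6.7]
eef_pos: [0.5971, 0.1813, 0.0624]
force: [-1.6, -16.1, 7.9]
eef_pos: [0.5971, 0.1813, 0.0624]
force: [-1.9, -16.0, 7.5]
[-3.5   0.27  0.16]
```

```bash
echo '[[-0.002, 0, 0, 0, 0, 0], [0, 0, 0.001, 0, 0, 0], [0, 0.001, 0, 0, 0, 0], [0, 0, 0, 0, 0, 0]]' > next.json && python3 jog.py next.json | sed -n '2p;4p'
for i in 1 2; do echo '[[0, 0.0007, 0, 0, 0, 0], [0, 0, 0, 0, 0, 0]]' > next.json && python3 jog.py next.json | sed -n '2p;4p';done;  python3 -c "
from h import *
go(.5971,.1813,.0617,101); print(bot.read_state()['moment'].round(2))"
```

```text
eef_pos: [0.5972, 0.1813, 0.0617]
force: [-7.6, -14.0, 13.4]
eef_pos: [0.5972, 0.1813, 0.0617]
force: [-10.4, -15.5, 16.7]
eef_pos: [0.5973, 0.1813, 0.0617]
force: [-13.8, -14.9, 19.3]
t 17.65 pos [0.5973 0.1813 0.0617] rpy [-179.68    0.34  100.91] F [-13.8 -14.9  19.3] w 0.0382 gf 62 j [ 10.  30. -40.  96.  22.  62. -26.]
 delta tool [ 0.     -0.0002  0.    ] rotvec [-0.32  0.33 -0.09]
[-3.29  2.88  0.06]
```

```bash
echo '[[-0.001, -0.0008, -0.0006, 0, 0, 0], [-0.001, -0.0007, -0.0006, 0, 0, 0], [0, 0, 0, 0, 0, 0], [0, 0, 0, 0, 0, 0]]' > next.json && python3 jog.py next.json | sed -n '2p;4p'
echo '[[0, 0, 0, 0, 0, 0], [0, 0, 0, 0, 0, 0], [0, 0, 0, 0, 0, 0], [0, 0, 0, 0, 0, 0]]' > next.json && python3 jog.py next.json 0.055
python3 -c "
from h import *
go(.5971,.1813,.0617,101)"
```

```text
eef_pos: [0.5972, 0.1813, 0.0621]
force: [-3.4, -6.5, 2.7]
t: 18.32
eef_pos: [0.5979, 0.1838, 0.0628]
tcp_rot: [180.0, -0.0, 101.1]
force: [0.0, -0.1, 0.6]
gripper_width: 0.0549
grasp_force: 0.0
t 18.32 pos [0.5979 0.1838 0.0628] rpy [ 1.7997e+02 -4.0000e-02  1.0106e+02] F [ 0.  -0.1  0.6] w 0.0549 gf 0 j [ 10.  30. -40.  96.  21.  62. -26.]
 delta tool [-0.0023 -0.0012  0.0011] rotvec [ 0.03 -0.04  0.06]
```

```bash
echo '[[-0.0023, 0.0015, 0, 0, 0, 0], [0, 0.0015, 0, 0, 0, 0], [0, 0.0015, 0, 0, 0, 0], [0, 0.0012, 0, 0, 0, 0], [0, 0, 0, 0, 0, 0]]' > next.json && python3 jog.py next.json | sed -n '2p;4p'
for i in 1 2 3 4 5 ; do echo '[[0, 0.001, 0, 0, 0, 0], [0, 0, 0, 0, 0, 0]]' > next.json && python3 jog.py next.json | sed -n '2p;4p';done
```

```text
eef_pos: [0.6041, 0.1821, 0.0627]
force: [0.0, 0.4, -0.3]
eef_pos: [0.6046, 0.1823, 0.0626]
force: [-0.1, -0.4, 1.0]
eef_pos: [0.6047, 0.1823, 0.0625]
force: [-4.6, -1.2, 3.7]
eef_pos: [0.6048, 0.1823, 0.0625]
force: [-9.7, -2.8, 7.0]
eef_pos: [0.6048, 0.1823, 0.0623]
force: [-13.8, -3.6, 9.6]
eef_pos: [0.6048, 0.1823, 0.0622]
force: [-16.6, -6.0, 13.1]
```

```bash
echo '[[0, -0.005, 0, 0, 0, 0], [0, -0.0065, 0, 0, 0, 0], [0, 0, -0.02, 0, 0, 0], [0, 0, -0.03, 0, 0, 0], [0, 0, 0, 0, 0, 0]]' > next.json && python3 jog.py next.json 0.055| sed -n '2p;4p'
echo '[[0, 0, 0, 0, 0, 6.9], [0, 0, 0, 0, 0, 6.9], [0, 0, 0, 0, 0, 6.9], [0, 0, 0, 0, 0, 6.9], [0, 0, 0, 0, 0, 6.9], [0, 0, 0, 0, 0, 6.9], [0, 0, 0, 0, 0, 6.9], [0, 0, 0, 0, 0, 6.9], [0, 0, 0, 0, 0, 6.9], [0, 0, 0, 0, 0, 6.9]]' > next.json && python3 jog.py next.json 0.07| sed -n '2p;4p'
echo '[[0, 0, 0, 0, 0, 6.9], [0, 0, 0, 0, 0, 6.9], [0, 0, 0, 0, 0, 6.9], [0, 0, 0, 0, 0, 0.3], [0, 0, 0, 0, 0, 0], [0, 0, 0, 0, 0, 0]]' > next.json && python3 jog.py next.json | sed -n '2p;4p'
python3 -c "
from h import *
go(.5971,.1813,.058,11)
p,_=camrig.snapshot('side');cv2.imwrite('pics/s4.png',p);cv2.imwrite('pics/k4.png',cv2.resize(p[160:230,220:310],(720,560),interpolation=2))"
```

```text
eef_pos: [0.5999, 0.1822, 0.1181]
force: [0.6, 1.3, 0.5]
eef_pos: [0.5977, 0.1808, 0.1129]
force: [-0.8, -0.5, 0.8]
eef_pos: [0.5975, 0.1808, 0.1129]
force: [0.4, 1.0, 0.3]
t 21.32 pos [0.5975 0.1808 0.1129] rpy [-1.800e+02 -3.000e-02  1.127e+01] F [0.4 1.  0.3] w 0.0701 gf 0 j [  -1.   23.  -25.   95.   11.   65. -108.]
 delta tool [-0.0003 -0.0005  0.0549] rotvec [-0.   -0.03  0.27]
```

View pics/k4.png

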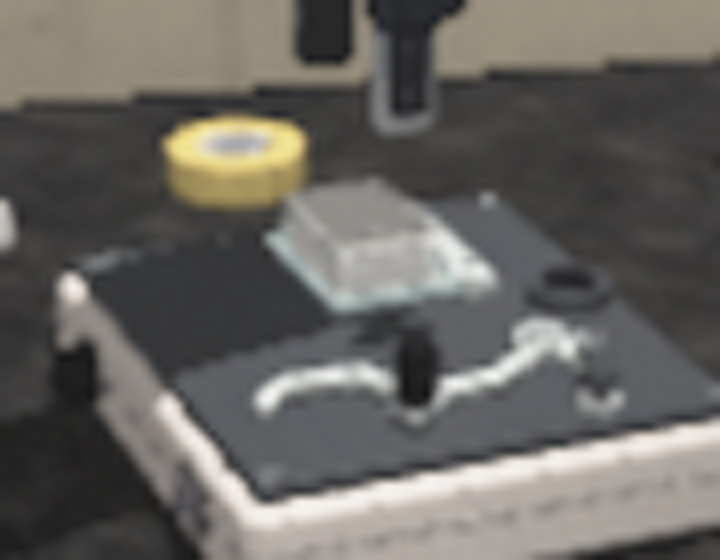

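Slide lies flat under the lip at crop (360,250), with the knob at (415,365). Next, a gentle check push to the left against the side stop.

```bash
echo '[[0, 0, 0.02, 0, 0, 0], [0, 0, 0.02, 0, 0, 0], [0, 0, 0.01, 0, 0, 0], [0, 0, 0.003, 0, 0, 0], [0, 0, 0, 0, 0, 0]]' > next.json && python3 jog.py next.json | sed -n '2p;4p'
echo '[[0, -0.0015, 0, 0, 0, 0], [0, -0.0015, 0, 0, 0, 0], [0, 0, 0, 0, 0, 0]]' > next.json && python3 jog.py next.json | sed -n '2p;4p'
for i in 1 2 3 4 ; do echo '[[0, -0.001, 0, 0, 0, 0], [0, 0, 0, 0, 0, 0]]' > next.json && python3 jog.py next.json | sed -n '2p;4p';done
```

```text
eef_pos: [0.597, 0.1806, 0.059]
force: [0.0, -0.4, 0.1]
eef_pos: [0.5974, 0.1845, 0.0609]
force: [0.3, 1.0, 0.2]
eef_pos: [0.5969, 0.1851, 0.0603]
force: [0.5, -0.9, 0.3]
eef_pos: [0.5964, 0.1859, 0.0599]
force: [0.5, -0.2, -0.4]
eef_pos: [0.5963, 0.1866, 0.0597]
force: [0.8, -0.5, -0.3]
eef_pos: [0.5963, 0.1867, 0.0597]
force: [0.2, -2.3, 1.6]
```

```bash
for i in 1 2 3 ; do echo '[[0, -0.001, 0, 0, 0, 0], [0, 0, 0, 0, 0, 0]]' > next.json && python3 jog.py next.json | sed -n '2p;4p';done
```

```text
eef_pos: [0.5963, 0.1868, 0.0597]
force: [0.8, -5.5, 1.8]
eef_pos: [0.5963, 0.1869, 0.0597]
force: [0.9, -8.2, 1.9]
eef_pos: [0.5963, 0.1869, 0.0597]
force: [1.2, -10.6, 3.1]
```

```bash
echo '[[0, 0.004, 0, 0, 0, 0], [0, 0.0065, 0, 0, 0, 0], [0, 0, -0.03, 0, 0, 0], [0, 0, -0.04, 0, 0, 0], [0, 0, -0.02, 0, 0, 0], [0, 0, 0, 0, 0, 0]]' > next.json && python3 jog.py next.json 0.07 | sed -n '2p;4p'
python3 - <<'E'
from h import *
p,d=camrig.snapshot("side");g=cv2.cvtColor(p,cv2.COLOR_BGR2GRAY)
m=np.zeros_like(g);m[195:220,262:282]=(g[195:220,262:282]<38);n,l,st,ce=cv2.connectedComponentsWithStats(m)
for i in range(1,n):
    if st[i,4]>8:
        x,y,w,h,a=st[i];print(st[i],"top",ray("side",[[x+w/2-.5,y+.5]],.08),"mid",ray("side",[ce[i]],.069))
c=camrig.camera_model("side");K=c["intrinsics"];T=np.array(c["cam_to_world"]);v,u=np.mgrid[:420,:560]
P=np.stack([(u-K[0][2])/K[0][0]*d,-(v-K[1][2])/K[1][1]*d,-d],-1)@T[:3,:3].T+T[:3,3]
q=P[195:220,262:282].reshape(-1,3);q=q[(q[:,2]>.066)&(q[:,2]<.09)&(q[:,1]<.08)];print(len(q),q.mean(0),q.min(0),q.max(0))
go(.5895,.0475,.13,39)
E
```

```text
eef_pos: [0.6, 0.1819, 0.1555]
force: [2.0, 0.2, -1.0]
[270 204   4   6  24] top [[0.58804366 0.03314438 0.08      ]] mid [[0.59015885 0.04409719 0.069     ]]
33 [0.58831044 0.04153658 0.07511072] [0.58256301 0.03569256 0.06601044] [0.59448296 0.05033245 0.08219331]
t 23.75 pos [0.599  0.1814 0.1528] rpy [-179.93   -0.3    11.06] F [ 0.1  0.5 -0.4] w 0.0700 gf 0 j [  -0.   21.  -26.   92.   10.   68. -107.]
 delta tool [-0.0351  0.1296  0.0225] rotvec [  0.    -0.31 -27.94]
```

```bash
echo '[[-0.0088, 0.0326, 0, 0, 0, 0], [-0.0088, 0.0326, 0, 0, 0, 0], [-0.0088, 0.0326, 0, 0, 0, 0], [-0.0088, 0.0326, 0, 0, 0, 0], [0, 0, 0.004, 0, 0, -6], [0, 0, 0.004, 0, 0, -6], [0, 0, 0.004, 0, 0, -6], [0, 0, 0.004, 0, 0, -6], [0, 0, 0.004, 0, 0, -6], [0, 0, 0, 0, 0, 0]]' > next.json && python3 jog.py next.json 0.05 | sed -n '2p;4p'
echo '[[0, 0, 0, 0, 0, 0], [0, 0, 0, 0, 0, 0]]' > next.json && python3 jog.py next.json | sed -n '2p;4p'
python3 -c "
from h import *
go(.590,.0463,.063,41)"
```

```text
eef_pos: [0.5868, 0.0456, 0.1278]
force: [-0.6, -0.8, 0.0]
eef_pos: [0.5877, 0.0456, 0.1294]
force: [-0.9, 0.5, -0.4]
t 24.75 pos [0.5877 0.0456 0.1294] rpy [-1.7996e+02  1.0000e-02  4.0840e+01] F [-0.9  0.5 -0.4] w 0.0501 gf 0 j [ 14.  19. -27.  99.   9.  65. -65.]
 delta tool [0.0022 0.001  0.0664] rotvec [-0.04  0.01 -0.16]
```

```bash
echo '[[0.0022, 0.001, 0.02, 0, 0, 0], [0, 0, 0.02, 0, 0, 0], [0, 0, 0.01, 0, 0, 0], [0, 0, 0.009, 0, 0, 0], [0, 0, 0.005, 0, 0, 0], [0, 0, 0.001, 0, 0, 0], [0, 0, 0, 0, 0, 0], [0, 0, 0, 0, 0, 0]]' > next.json && python3 jog.py next.json | sed -n '2p;4p'
echo '[[0, 0, 0, 0, 0, 0], [0, 0, 0, 0, 0, 0], [0, 0, 0, 0, 0, 0], [0, 0, 0, 0, 0, 0], [0, 0, 0, 0, 0, 0]]' > next.json && python3 jog.py next.json 0
python3 -c "
from h import *
go(.590,.0463,.063,41)"
```

```text
eef_pos: [0.5908, 0.0463, 0.0655]
force: [0.5, 0.6, 0.6]
t: 25.83
eef_pos: [0.5907, 0.046, 0.0654]
tcp_rot: [179.9, -0.0, 41.0]
force: [0.4, -1.1, 5.0]
gripper_width: 0.0113
grasp_force: 58.5
t 25.83 pos [0.5907 0.046  0.0654] rpy [ 1.7995e+02 -4.0000e-02  4.1010e+01] F [ 0.4 -1.1  5. ] w 0.0113 gf 59 j [ 13.  23. -26. 101.  12.  58. -67.]
 delta tool [-0.0003 -0.0007  0.0024] rotvec [ 0.05 -0.04  0.01]
```

```bash
echo '[[0.0001, -0.0038, 0, 0, 0, 3], [0.0001, -0.0038, 0, 0, 0, 3], [0.0001, -0.0038, 0, 0, 0, 3], [0.0001, -0.0038, 0, 0, 0, 3], [0.0001, -0.0038, 0, 0, 0, 3], [0.0001, -0.0038, 0, 0, 0, 3], [0, 0, 0, 0, 0, 0]]' > next.json && python3 jog.py next.json | sed -n '2,6p'
echo '[[0.0001, -0.0038, 0, 0, 0, 3], [0.0001, -0.0038, 0, 0, 0, 3], [0.0001, -0.0038, 0, 0, 0, 3], [0.0001, -0.0038, 0, 0, 0, 3], [0.0001, -0.0038, 0, 0, 0, 3], [0, 0, 0, 0, 0, 0], [0, 0, 0, 0, 0, 0]]' > next.json && python3 jog.py next.json | sed -n '2,6p'
python3 -c "
from h import *
go(.573,.0966,.063,-1.7)"
```

```text
eef_pos: [0.5782, 0.0657, 0.0653]
tcp_rot: [180.0, -0.0, 22.9]
force: [-0.7, -2.3, 5.3]
gripper_width: 0.011
grasp_force: 58.8
eef_pos: [0.5728, 0.0853, 0.0652]
tcp_rot: [-179.9, -0.0, 8.1]
force: [-3.4, 2.6, 6.2]
gripper_width: 0.0109
grasp_force: 58.9
t 27.00 pos [0.5728 0.0853 0.0652] rpy [-179.93   -0.      8.08] F [-3.4  2.6  6.2] w 0.0109 gf 59 j [   5.   21.  -22.  104.    9.   57. -102.]
 delta tool [ 0.0018 -0.0112  0.0023] rotvec [-0.07  0.    9.78]
```

```bash
echo '[[0.0001, -0.0013, 0, 0, 0, 1], [0, -0.0013, 0, 0, 0, 1], [0, -0.0013, 0, 0, 0, 1], [0, -0.0013, 0, 0, 0, 1], [0, -0.0013, 0, 0, 0, 1], [0, -0.0013, 0, 0, 0, 1], [0, 0, 0, 0, 0, 0]]' > next.json && python3 jog.py next.json | sed -n '2,4p'
for i in 1 2 3 4 5 6; do echo '[[0, -0.0009, 0, 0, 0, 0.7], [0, 0, 0, 0, 0, 0]]' > next.json && python3 jog.py next.json | sed -n '2,4p';done
```

```text
eef_pos: [0.5722, 0.0932, 0.0653]
tcp_rot: [-179.9, -0.0, 2.0]
force: [-2.8, 2.9, 5.2]
eef_pos: [0.5722, 0.0941, 0.0653]
tcp_rot: [-179.9, -0.0, 1.3]
force: [-3.2, 3.1, 6.4]
eef_pos: [0.5722, 0.095, 0.0653]
tcp_rot: [-179.9, -0.0, 0.6]
force: [-2.8, 3.0, 5.8]
eef_pos: [0.5722, 0.0959, 0.0652]
tcp_rot: [-179.9, -0.0, -0.1]
force: [-1.4, 3.1, 5.4]
eef_pos: [0.5723, 0.0968, 0.0653]
tcp_rot: [-179.9, -0.0, -0.7]
force: [-3.0, 4.3, 5.5]
eef_pos: [0.5723, 0.0973, 0.0653]
tcp_rot: [-179.9, -0.0, -1.5]
force: [-1.6, 2.7, 6.1]
eef_pos: [0.5723, 0.0975, 0.0652]
tcp_rot: [-180.0, 0.0, -2.2]
force: [-2.9, -0.0, 6.5]
```

```bash
for i in 1 2; do echo '[[0, -0.0006, 0, 0, 0, 0], [0, 0, 0, 0, 0, 0]]' > next.json && python3 jog.py next.json | sed -n '2,4p';done
echo '[[0, 0, 0, 0, 0, 0], [0, 0, 0, 0, 0, 0], [0, 0, 0, 0, 0, 0], [0, 0, 0, 0, 0, 0]]' > next.json && python3 jog.py next.json 0.04
echo '[[0, 0.0006, -0.01, 0, 0, 0], [0, 0, -0.025, 0, 0, 0], [0, 0, -0.04, 0, 0, 0], [0, 0, -0.04, 0, 0, 0], [0, 0, -0.02, 0, 0, 0], [0, 0, 0, 0, 0, 0]]' > next.json && python3 jog.py next.json
python3 -c "
from h import *
go(.5,-.25,.2,-2)"
```

```text
eef_pos: [0.5723, 0.0977, 0.0653]
tcp_rot: [180.0, 0.0, -2.2]
force: [-4.4, -0.5, 7.4]
eef_pos: [0.5723, 0.0978, 0.0652]
tcp_rot: [180.0, 0.0, -2.2]
force: [-3.4, -1.9, 6.6]
t: 29.25
eef_pos: [0.5724, 0.0983, 0.0646]
tcp_rot: [-180.0, 0.0, -2.2]
force: [-0.7, -0.3, -0.2]
gripper_width: 0.0398
grasp_force: 0.0
t: 29.75
eef_pos: [0.5751, 0.0984, 0.2065]
tcp_rot: [-179.9, -0.5, -2.2]
force: [0.2, 0.6, -0.2]
gripper_width: 0.0398
grasp_force: 0.0
t 29.75 pos [0.5751 0.0984 0.2065] rpy [-179.89   -0.51   -2.16] F [ 0.2  0.6 -0.2] w 0.0398 gf 0 j [   4.   13.  -21.   95.    5.   72. -110.]
 delta tool [-0.0619  0.351   0.0052] rotvec [-0.11 -0.51 -0.16]
```

Move aside and check.

```bash
echo '[[-0.006, 0.035, 0, 0, 0, 0], [-0.006, 0.035, 0, 0, 0, 0], [-0.006, 0.035, 0, 0, 0, 0], [-0.006, 0.035, 0, 0, 0, 0], [-0.006, 0.035, 0, 0, 0, 0], [-0.006, 0.035, 0, 0, 0, 0], [-0.006, 0.035, 0, 0, 0, 0], [-0.006, 0.035, 0, 0, 0, 0], [0, 0, 0, 0, 0, 0], [0, 0, 0, 0, 0, 0]]' > next.json && python3 jog.py next.json
python3 - <<'E'
from h import *
p,_=camrig.snapshot("side");q,_=camrig.snapshot("top")
o=np.hstack([cv2.resize(p[170:230,220:310],(450,400),interpolation=2),cv2.resize(q[165:245,178:248],(350,400),interpolation=2)]);cv2.imwrite("pics/k5.png",o)
# slide left: lid rect at z .074
g=cv2.cvtColor(p,cv2.COLOR_BGR2GRAY)
yaw=np.radians(11);R=np.array([[np.cos(yaw),-np.sin(yaw)],[np.sin(yaw),np.cos(yaw)]])
for b in [(-16,14),(-16,90),(36,14),(36,90)]:
    w=np.r_[np.array([.597,.1285])+R@np.array(b)/1000,.054];print(b,((proj("side",w)-[220,170])*[5,6.667]).round(),((proj("top",w)-[178,165])*5+[450,0]).round())
E
```

```text
t: 30.58
eef_pos: [0.513, -0.1828, 0.1998]
tcp_rot: [180.0, 0.0, -2.4]
force: [1.2, 1.2, 0.4]
gripper_width: 0.0401
grasp_force: 0.0
(-16, 14) [[207. 188.]] [[636. 241.]]
(-16, 90) [[163. 127.]] [[515. 266.]]
(36, 14) [[289. 170.]] [[619. 159.]]
(36, 90) [[241. 111.]] [[499. 184.]]
```

View pics/k5.png

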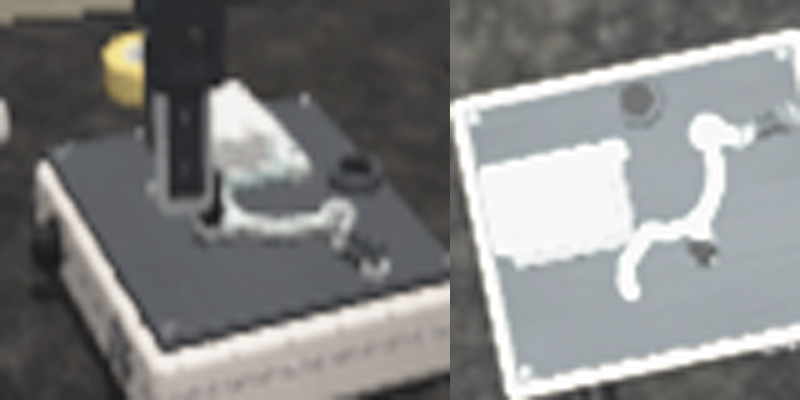

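The top crop shows the slide flush against the rail and stop, with its front right corner at (635,240), and the arm lying on that corner. The knob is at (705,250). The gripper is clear.

```bash
python3 -c "
from plant import bot, camrig
print(bot.hand_in())"
```

```text
the job is handed in; nothing more can be done
None
```

The chamber slide is loaded fully home against the back rail and side stop, the arm was eased onto its corner by the knob and clamps it, and the job was handed in at about 31 s; no result was reported back.

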